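# Re-home the sit-stand desk: free the stop, then hold the dial at its third click

## Robot

A 6-joint arm with a two-finger parallel gripper is mounted at the origin on the work surface. World frame = base frame: x ahead of the robot, y to its left, z up, the work surface at z = 0. Lengths are in m, angles in degrees, forces in N, time in s.
With the tool pointing down it reaches from about 0.3 to 0.75 m from the base axis. Payload 8.5 kg.
Tool frame: the origin (TCP) lies on the centre line of the jaws, within the pads' length; the fingertips stand 25 mm ahead of it and the grasp point (between the pads) lies 6 mm ahead of it; z points along the fingers, y is the line along which they close (so a half turn about z gives the same grasp; the last joint's range is limited). The gripper opens to 85 mm and grips with 20 to 120 N. Pads are 22 mm wide; open, the fingers measure 114 mm over their backs; the gripper's body (76 mm by 85 mm) begins 54 mm behind the grasp point. The pads swing forward as they close: fully open they stand 13 mm farther back than shut.
Start: joints at [-89.456, 21.807, 74.336, -0, 83.858, -12.336], TCP at [0.123, -0.536, 0.256] pointing down, gripper open.
Joint ranges: [-178.18, 178.18], [-50.72, 133.34], [12.68, 142.11], [-81.47, 261.47], [9.98, 163.14], [-165.26, 165.26]. Speed limits (degrees/s): [136.94, 136.94, 180, 180, 180, 180].

## Interface

Orientations are given as a 3x3 rotation matrix whose columns are the frame's x, y, z axes.
In Python, from rig import telemetry, optics, env gives the robot as it stands.
- The arm moves only by the tool send_rows, never from a script. Its argument "deltas" is a list that holds one entry, the list of rows, each a list of 7 numbers: the shift along the tool's x, y, z in m, then the turn, a rotation vector about the tool's x, y, z in rad, then the opening, from -1 (shut) to 1 (fully open), so that 0 is half open. In form: [[[x, y, z, ax, ay, az, grip], ...]]. A call has 1 to 12 rows; each row shifts and turns the commanded pose from where the row before left it, along the tool's axes as they then stand; what a row does not reach is not made up. A row lasts 1/8 s, in which the tool goes at most 62.5 mm and 10.7 degrees, less where a joint would pass 70% of its speed; a pose out of reach is approached as far as the arm can. A call is refused whole if a number of a shift passes 0.0625 or a number of a turn 0.188, either way. A call with a gripper value outside its range is refused whole. The fingers move at their own pace and stop on an object; "squeeze" is the grip in N (left out, the last holds). Time passes only in rows, so rows that do not move let the fingers close. It gives the time, the measured TCP pose, the force, the opening and the grip force at its end, in the units of the state.
- telemetry.observe(): the state, without advancing time (a new reading comes with each control period).
- optics.get_image(name): name is "scene" or "top"; returns a dict with "image" (384x512x3 uint8, red, green, blue), "range_z" (384x512 float32, m along the optical axis (not along the pixel's ray), 0 where there is no reading), "K" (3x3 intrinsics, pixels), "k1" (the pictures are not rectified: a ray, as slopes to the right and down, at radius r is drawn at 1 + k1 r^2 times it, then the intrinsics apply), "rvec" (rotation vector, rad) and "tvec" (3), from world to camera coordinates, as OpenCV has them. Camera axes: x right, y down, z forward; pixel columns grow to the right and rows downward; lengths in m; the calibration is good to about 2 mm. A picture is of the moment at which its call begins.
- env.close_job(): hands the job in; it is judged then, once.
The state is a dict: "time_s": time; "q": joint angles; "qvel": joint speeds; "joint_efforts": joint torques, N m; "position": TCP position; "tool_rot": TCP orientation; "ft_force": force on the tool from outside, world axes, zero at the start; "wrist_torque": the same for the moment, N m; "grip_width": finger opening in m; "gripper_force": force on a finger pad.
Only numpy, scipy, OpenCV 4.12 (cv2) and the standard library are available. Lean on these libraries where they do the work, as an engineer would, in place of code of your own. Each camera call takes 0.05 s, during which the arm holds its last target. There are 200 camera calls.

## Task

The sit-stand desk has to be re-homed after a power cut: first push down the sprung stop knob on the smaller grey box, turn it clockwise to its released mark and let it spring up there; only then turn the spring-return dial on the larger box clockwise past its first two clicks to the third. The dial turns back if let go, so keep hold of it: finish with the gripper still holding the dial at the third click. Leave everything else on the desk where it is.

Things in the scene. Friction and masses are not known exactly. Their poses are not given: they have to be found in the camera images.
- stop_box: Stop unit: grey box 90 x 90 mm, 45 mm high, fixed to the desk, with a black knob on top (bar grip 46 mm long over a disc 48 mm across). Origin: centre of the underside, z up. A steel tick on the box at +0.6 rad (about z, from the box's x axis) marks the stopped direction, another at -0.6 rad the released one; the knob's steel line points at them.
- stop_grip (a point): Point on the knob's vertical axis, in its bar grip, 88 mm above the desk with the knob up; turns and sinks with the knob. The bar runs along the point's x axis: 46 mm long, 14 mm thick (y), reaching from 22 mm below this point to 10 mm above it. Under it the disc, 48 mm across, 10 mm thick. Nothing beside the bar above the disc.
- stop_press (a joint): How far the knob is pushed down, m: 0 up, 0.009 fully down. A spring lifts it: 3.5 N at the start of the stroke, 8 N fully down.
- stop_turn (a joint): Turn of the stop knob, rad: 0 stopped (start), grows clockwise seen from above, 1.2 released (end stop). A hidden catch blocks it (0.1 rad of play) unless the knob is down by more than 6 mm. Let go at 1.2 it springs up and is caught there; let go in between it stays down. Friction 0.03 N m.
- dial_box: Dial unit: grey box 120 x 120 mm, 45 mm high, fixed to the desk, with a black dial on top (disc 80 mm across, bar grip 70 mm long). Origin: centre of the underside, z up. One, two and three steel dots, 50 mm from the axis at +0.2, -0.2, -0.6 rad (about z, from the box's x axis), mark clicks 1, 2, 3. At rest the dial's pointer (steel line on the bar, point's +x) stands at +0.6.
- dial_grip (a point): Point on the dial's vertical axis, in its bar grip, 81 mm above the desk; turns with the dial. The bar runs along the point's x axis: 70 mm long, 14 mm thick (y), reaching from 22 mm below this point to 12 mm above it. Under it the disc, 80 mm across, 12 mm thick. Nothing beside the bar above the disc.
- dial (a joint): Turn of the dial, rad: 0 at rest (start), grows clockwise seen from above; clicks at 0.4, 0.8 and 1.2 (the third), end stop at 1.28. A spring turns it back to 0 when let go, from any click: 0.12 N m at rest, 0.26 N m at the third click, the clicks adding or taking up to 0.07 N m on the way.
- stapler: A bystander: leave it where it is. Black stapler 130 x 36 mm, 38 mm high, lying along its x axis between the two units. Origin: centre of its underside.
- mouse: A bystander: leave it where it is. White computer mouse 104 x 60 mm, 32 mm high, at the right. Origin: centre of its underside.
- phone: A bystander: leave it where it is. Phone lying flat, 150 x 74 mm, 9 mm thick, at the left. Origin: centre of its underside.
- mug: A bystander: leave it where it is. White mug 82 mm across, 95 mm high, at the far right. Origin: centre of its underside.
- pencil_cup: A bystander: leave it where it is. Dark steel pencil cup 76 mm across, 100 mm high, pencils to 165 mm, at the far left. Origin: centre of its underside.
- glasses_case: A bystander: leave it where it is. Grey glasses case 62 x 160 mm, 36 mm high, long side along its y axis, beyond the two units. Origin: centre of its underside.
There are look-alikes about, which are no part of the job. Leave any orange or yellow look-alike of the dial_box alone.

How it is judged (in metres and radians):
On the way, in this order (a step that is already met when the one before it is completed fails the run):
1. the stop knob, turned to its released end, has sprung up there, the dial still at rest (value of joint stop_turn above 1.05 rad and value of joint stop_press below 0.003 m and value of joint dial below 0.25 rad), for 0.2 s.
2. the dial is held at its third click by the fingers (value of joint dial above 1.08 rad and contact force between the fingers and dial_box above 0.5 N), for 0.5 s.
At the end, for the whole second after the job is handed in: The fingers hold the dial at its third click (joint dial above 1.08 rad, touching with more than 0.5 N), with the stop knob still released (turned more than 1.05 rad and up to within 3 mm) (all of step 2 and value of joint stop_turn above 1.05 rad and value of joint stop_press below 0.003 m); the arm keeps its last pose, push and grip.
It fails at once if the dial is turned to a click before the stop knob is turned (value of joint dial above 0.35 rad and value of joint stop_turn below 1 rad).
It fails at once if the stop knob is forced round without being pushed down (value of joint stop_turn between 0.35 and 0.85 rad and value of joint stop_press below 0.004 m).
It fails at once if something else on the desk is pushed away (more than 40 mm) (distance of any of stapler, mouse, phone, mug, pencil_cup, glasses_case from where it was at the start of the episode above 0.04 m).
It fails at once if the mug or pencil cup is tipped (angle between any of mug, pencil_cup's own z axis and vertical above 0.5 rad).
It also fails if it takes over 53 s, if anything falls off the work surface, if the arm or the gripper's body presses on something with over 40 N, if the wrist force passes 120 N, or if a joint passes its speed limit or range.

## Working session

There is one attempt and no reset: what is moved stays moved. The work goes in short steps, Python scripts to look and compute and a tool call to move; the robot and the scene stay as the last step left them, time stands still between calls to the robot, and variables do not carry over. Pictures are saved under pics/ and viewed, at most 10 in all, crops included, and the job is handed in when it is done.

Besides the shell and the picture viewer there is one more tool, called after "Emit:" in YAML: its name, and indented under it one key for each argument. send_rows: Moves the arm, as the interface text tells. Its arguments: {"type":"object","properties":{"deltas":{"type":"array"},"squeeze":{"type":"number"}},"required":["deltas"]}

```bash
ls; mkdir -p pics; cat > h.py <<'E'
import numpy as np, cv2
from rig import telemetry, optics, env
def cam(n):
    d=optics.get_image(n); d['R']=cv2.Rodrigues(np.array(d['rvec'],float))[0]; d['t']=np.array(d['tvec'],float).ravel(); return d
def ray(d,u,v):
    K=np.array(d['K']); xd=np.array([(u-K[0,2])/K[0,0],(v-K[1,2])/K[1,1]]); x=xd.copy()
    for _ in range(20): x=xd/(1+d['k1']*(x@x))
    return np.r_[x,1]
def onplane(d,u,v,z):
    r=d['R'].T@ray(d,u,v); c=-d['R'].T@d['t']; return c+r*(z-c[2])/r[2]
def depthpt(d,u,v):
    return d['R'].T@(ray(d,u,v)*d['range_z'][int(v),int(u)]-d['t'])
def save(d,n): cv2.imwrite('pics/'+n,d['image'][...,::-1])
E
python3 - <<'E'
from h import *
for n in('scene','top'):
    d=cam(n); save(d,n+'0.png'); print(n,d['K'],d['k1'],-d['R'].T@d['t'])
    np.savez('/tmp/'+n,**{k:np.array(v) for k,v in d.items()})
print(telemetry.observe())
E
```

```text
pics
scene [[437.75343581   0.         253.72359529]
 [  0.         437.75343581 194.45181397]
 [  0.           0.           1.        ]] 0.053693121380041745 [ 1.28528627 -0.17412197  1.18786589]
top [[421.37536907   0.         260.09737065]
 [  0.         421.37536907 198.21573742]
 [  0.           0.           1.        ]] -0.13613897205924236 [0.31186059 0.01048854 1.31405763]
{'time_s': 0.1, 'q': array([-8.94562357e+01,  2.18368036e+01,  7.43788995e+01,  9.78477353e-04,
        8.38567962e+01, -1.23361363e+01]), 'qvel': array([-0.02787639, -0.09470644, -0.13636409,  0.07168114,  0.13039419,
        0.08571165]), 'joint_efforts': array([ 5.30874997e-03, -4.49221087e+01, -2.31659281e+01, -9.40245991e-05,
        3.65709180e-03, -3.30693425e-06]), 'position': array([ 0.12259566, -0.53593419,  0.25578545]), 'tool_rot': array([[ 9.74839860e-01,  2.22906366e-01,  4.97022587e-06],
       [ 2.22906181e-01, -9.74839081e-01,  1.26545394e-03],
       [ 2.86922910e-04, -1.23250705e-03, -9.99999199e-01]]), 'ft_force': array([ 0.35008426, -0.02762295,  0.15867026]), 'wrist_torque': array([ 0.0047488 , -0.03413099, -0.002091  ]), 'gripper_force': 0.0, 'grip_width': 0.08508270024757134}
```

View pics/scene0.png

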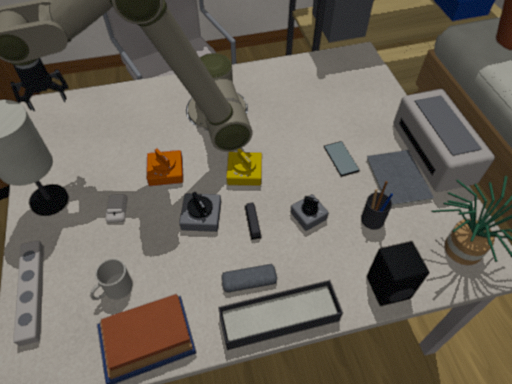

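View pics/top0.png

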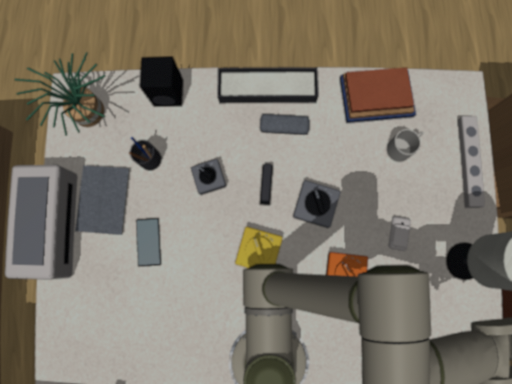

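Candidates:
- Dial: the grey box with the 80 mm dial at top (318,202) / scene (201,212). The orange box at top (347,264) / scene (165,168) and the yellow box at top (260,247) / scene (244,168) are look-alikes.
- Stop: the smaller grey box at top (209,176) / scene (309,212).

I choose the two grey ones and check them in a close crop.

```bash
python3 - <<'E'
from h import *
def ld(n):
    z=np.load('/tmp/'+n+'.npz'); return {k:z[k] for k in z}
T=ld('top'); S=ld('scene')
def crop(d,u,v,r=26): return cv2.resize(d['image'][v-r:v+r,u-r:u+r,::-1],(390,290*390//290),interpolation=cv2.INTER_CUBIC)
rows=np.hstack([crop(T,209,176),crop(T,318,202)])
cv2.imwrite('pics/crop0.png',rows)
K=T['K']
vv,uu=np.mgrid[0:384,0:512]
for nm,u,v,r in(('stop',209,176,24),('dial',318,202,30)):
    P=[];
    for y in range(v-r,v+r):
        for x in range(u-r,u+r):
            if T['range_z'][y,x]>0:
                p=depthpt(T,x,y); P.append([x,y,*p])
    P=np.array(P)
    print(nm,'z pct',np.percentile(P[:,4],[1,10,50,90,99]))
    m=P[:,4]>0.03
    # body outline: all points above 0.03, projected
    m2=np.zeros((384,512),np.uint8); 
    for q in P[m]: m2[int(q[1]),int(q[0])]=255
    c=max(cv2.findContours(m2,0,2)[0],key=cv2.contourArea)
    rect=cv2.minAreaRect(c); bp=cv2.boxPoints(rect)
    W=np.array([onplane(T,*b,0.045)[:2] for b in bp]); print(rect, 'ctr',W.mean(0),'edges',[np.round(np.r_[np.linalg.norm(W[(i+1)%4]-W[i]),np.degrees(np.arctan2(*(W[(i+1)%4]-W[i])[::-1]))],3) for i in range(4)])
    for lo,hi in((.05,.068),(.075,.11)):
        h=P[(P[:,4]>lo)&(P[:,4]<hi)]; 
        if len(h)>3: print(lo,len(h),h[:,2:].mean(0)); 
        if lo>.07 and len(h)>5:
            C=np.cov(h[:,2:4].T); w,V=np.linalg.eigh(C); print('bar axis deg',np.degrees(np.arctan2(V[1,1],V[0,1])),np.sqrt(w))
E
```

```text
stop z pct [-0.0059977  -0.0025469   0.00249506  0.04928883  0.09900423]
((207.9093017578125, 176.2128448486328), (29.1595516204834, 29.31011962890625), 72.47443389892578) ctr [0.56491816 0.18528154] edges [array([  0.091, -72.493]), array([ 9.20000e-02, -1.62151e+02]), array([9.00000e-02, 1.07491e+02]), array([ 0.092, 18.502])]
0.05 96 [0.56482398 0.18463466 0.06314226]
0.075 83 [0.56477726 0.18490877 0.095896  ]
bar axis deg 52.28577359009941 [0.00419784 0.01404406]
dial z pct [-0.00602468 -0.00259268  0.00312265  0.05868376  0.09359579]
((316.6166076660156, 203.8465576171875), (38.96002960205078, 39.25642776489258), 17.241458892822266) ctr [ 0.47796384 -0.14735001] edges [array([  0.121, -17.907]), array([   0.119, -107.703]), array([1.21000e-01, 1.61349e+02]), array([ 0.118, 72.392])]
0.05 408 [ 0.47768666 -0.14693046  0.05867748]
0.075 136 [ 0.47857255 -0.14570289  0.09065277]
bar axis deg -162.94332254663516 [0.00450711 0.0203542 ]
```

View pics/crop0.png

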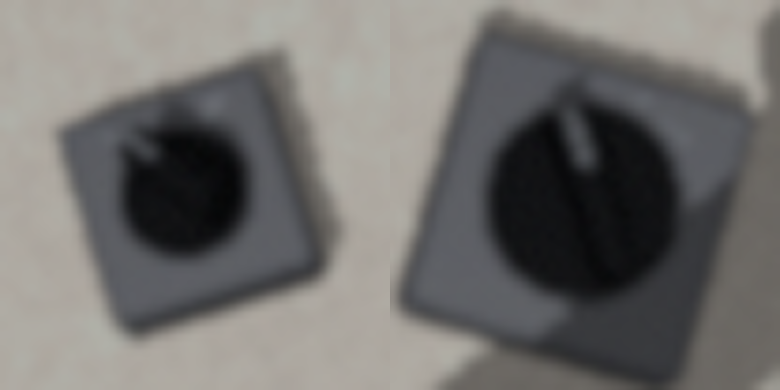

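The crop shows the two grey units:
- **Stop** (left): pointer at about (140,145), up-left.
- **Dial** (right): pointer at about (575,130), on the bar.

Bar angles agree with box yaw + 0.6 rad. Next I check lamp clearance and take the relative moves.

```bash
python3 - <<'E'
from h import *
z=np.load('/tmp/scene.npz'); S={k:z[k] for k in z}
for n,(u0,u1,v0,v1) in {'lamp':(0,55,105,215),'cup':(360,395,178,228)}.items():
    P=np.array([depthpt(S,u,v) for u in range(u0,u1,2) for v in range(v0,v1,2) if S['range_z'][v,u]>0])
    P=P[P[:,2]>.1]; print(n,P.min(0),P.max(0))
E
```

```text
lamp [ 0.13694704 -0.67565246  0.1015029 ] [ 0.37994246 -0.54091653  0.3734473 ]
cup [0.61456851 0.35313994 0.10002517] [0.66560522 0.41573172 0.16765306]
```

Emit:
send_rows:
  deltas:
    - [[0.0134,-0.0585,0,0,0,0,1],[0.0134,-0.0585,0,0,0,0,1],[0.0134,-0.0585,0,0,0,0,1],[0.0394,-0.0306,0,0,0,0,1],[0.0394,-0.0306,0,0,0,0,1],[0.0394,-0.0306,0,0,0,0,1],[0.0394,-0.0306,0,0,0,0,1],[0.0394,-0.0306,0,0,0,0,1],[0.0394,-0.0306,0,0,0,0,1],[0.0394,-0.0306,0,0,0,0,1],[0.0394,-0.0306,0,0,0,0,1],[0.0394,-0.0306,0,0,0,0,1]]
  squeeze: 40

```text
time_s: 1.6
position: [0.4077, -0.007, 0.2562]
tool_rot: [[0.975, 0.223, -0.0], [0.223, -0.975, -0.0], [-0.0, 0.0, -1.0]]
ft_force: [0.4, -0.9, 0.1]
grip_width: 0.0854
gripper_force: 0.0
```

Emit:
send_rows:
  deltas:
    - [[0.0394,-0.0306,0,0,0,0,1],[0.0394,-0.0306,0,0,0,0,1],[0.0394,-0.0306,0,0,0,0,1],[0.0394,-0.0306,0,0,0,0,1],[0.0394,-0.0306,0,0,0,0,1],[0,0,0,0,0,-0.172,1],[0,0,0,0,0,-0.172,1],[0,0,0,0,0,-0.172,1],[0,0,0,0,0,-0.172,1],[0,0,0,0,0,0,1]]

```text
time_s: 2.85
position: [0.5648, 0.1845, 0.256]
tool_rot: [[0.613, 0.79, -0.001], [0.79, -0.613, -0.0], [-0.001, -0.001, -1.0]]
ft_force: [-0.3, 0.1, 0.2]
grip_width: 0.0854
gripper_force: 0.0
```

Emit:
send_rows:
  deltas:
    - [[0,0,0.04,0,0,0,1],[0,0,0.04,0,0,0,1],[0,0,0.04,0,0,0,1],[0,0,0.04,0,0,0,1],[0,0,0,0,0,0,1],[0,0,0,0,0,0,-1],[0,0,0,0,0,0,-1],[0,0,0,0,0,0,-1],[0,0,0,0,0,0,-1],[0,0,0,0,0,0,-1],[0,0,0,0,0,0,-1]]
  squeeze: 50

```text
time_s: 4.22
position: [0.5661, 0.1837, 0.0973]
tool_rot: [[0.612, 0.791, 0.003], [0.791, -0.612, -0.001], [0.001, 0.003, -1.0]]
ft_force: [3.2, -4.0, 2.3]
grip_width: 0.0134
gripper_force: 52.6
```

Emit:
send_rows:
  deltas:
    - [[0,0,0.004,0,0,0,-1],[0,0,0.004,0,0,0,-1],[0,0,0.002,0,0,0,-1],[0,0,0,0,0,0,-1],[0,0,0,0,0,0,-1]]

```text
time_s: 4.85
position: [0.5662, 0.1838, 0.0883]
tool_rot: [[0.612, 0.791, 0.004], [0.791, -0.612, -0.001], [0.002, 0.004, -1.0]]
ft_force: [1.1, -5.0, 12.0]
grip_width: 0.0135
gripper_force: 53.8
```

Emit:
send_rows:
  deltas:
    - [[0,0,0,0,0,0.1,-1],[0,0,0,0,0,0.12,-1],[0,0,0,0,0,0.12,-1],[0,0,0,0,0,0.12,-1],[0,0,0,0,0,0.12,-1],[0,0,0,0,0,0.12,-1],[0,0,0,0,0,0.12,-1],[0,0,0,0,0,0.12,-1],[0,0,0,0,0,0.12,-1],[0,0,0,0,0,0.12,-1],[0,0,0,0,0,0.04,-1],[0,0,0,0,0,0,-1]]

```text
time_s: 6.35
position: [0.5653, 0.1875, 0.0883]
tool_rot: [[0.953, -0.302, 0.004], [-0.302, -0.953, 0.006], [0.002, -0.007, -1.0]]
ft_force: [-1.6, 13.9, 12.0]
grip_width: 0.013
gripper_force: 53.9
```

```bash
python3 - <<'E'
from h import *
o=telemetry.observe(); R=o['tool_rot']; print(np.degrees(np.arctan2(R[1,0],R[0,0])),o['ft_force'],o['wrist_torque'],o['position'],o['q'])
E
```

```text
-17.57679110473622 [-1.56792813 13.90589516 11.98427897] [2.77679733 0.42014178 0.38070407] [0.56528105 0.18751257 0.08830941] [  6.85265202  35.56139621  80.41029716   0.33669233  63.78575298
 114.28103994]
```

Emit:
send_rows:
  deltas:
    - [[0,0,-0.005,0,0,0,-1],[0,0,-0.005,0,0,0,-1],[0,0,0,0,0,0,-1],[0,0,0,0,0,0,-1],[0,0,0,0,0,0,-1]]

```text
time_s: 6.98
position: [0.5651, 0.1873, 0.0971]
tool_rot: [[0.953, -0.302, 0.002], [-0.302, -0.953, 0.005], [0.001, -0.006, -1.0]]
ft_force: [0.6, 14.1, 1.8]
grip_width: 0.0134
gripper_force: 52.9
```

Emit:
send_rows:
  deltas:
    - [[0,0,0,0,0,0,1],[0,0,0,0,0,0,1],[0,0,0,0,0,0,1],[0,0,0,0,0,0,1],[0,0,-0.03,0,0,0,1],[0,0,-0.05,0,0,0,1],[0,0,-0.05,0,0,0,1],[0,0,0,0,0,-0.15,1],[0,0,0,0,0,-0.15,1],[0,0,0,0,0,-0.15,1],[0,0,0,0,0,-0.15,1],[0,0,0,0,0,0,1]]

```text
time_s: 8.48
position: [0.5649, 0.1844, 0.2263]
tool_rot: [[0.958, 0.287, -0.0], [0.287, -0.958, -0.0], [-0.0, 0.0, -1.0]]
ft_force: [0.4, 0.6, 0.0]
grip_width: 0.0854
gripper_force: 0.0
```

```bash
python3 - <<'E'
from h import *
o=telemetry.observe(); R=o['tool_rot']; print(np.degrees(np.arctan2(R[1,0],R[0,0])),o['position'])
D=np.array([.478,-.147])-o['position'][:2]; print('tool d',R[:2,0]@D,R[:2,1]@D)
d=cam('top'); save(d,'top1.png'); c=d['image'][100:240,140:380,::-1]; cv2.imwrite('pics/crop1.png',cv2.resize(c,None,fx=3.2,fy=3.2,interpolation=2))
E
```

```text
16.687457671188678 [0.56485946 0.18435496 0.2262777 ]
tool d -0.17835025971996074 0.29245830795010763
```

View pics/crop1.png

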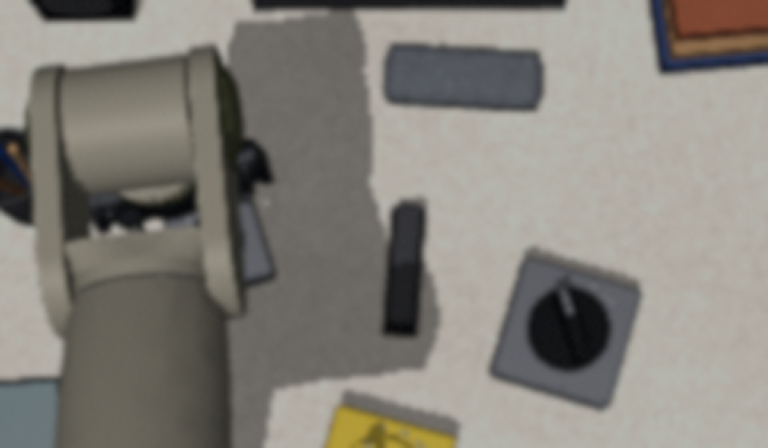

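The stop knob is hidden behind the wrist. The dial, at crop pixel (568,325), is still at rest. I move over it and then check the stop.

Emit:
send_rows:
  deltas:
    - [[-0.0255,0.0418,0,0,0,0,1],[-0.0255,0.0418,0,0,0,0,1],[-0.0255,0.0418,0,0,0,0,1],[-0.0255,0.0418,0,0,0,0,1],[-0.0255,0.0418,0,0,0,0,1],[-0.0255,0.0418,0,0,0,0,1],[-0.0255,0.0418,0,0,0,0,1],[0,0,0,0,0,0,1]]

```text
time_s: 9.52
position: [0.4778, -0.1498, 0.2263]
tool_rot: [[0.959, 0.282, 0.0], [0.282, -0.959, -0.0], [-0.0, 0.0, -1.0]]
ft_force: [-0.6, 1.1, -0.2]
grip_width: 0.0856
gripper_force: 0.0
```

```bash
python3 - <<'E'
from h import *
d=cam('top')
P=np.array([depthpt(d,x,y) for x in range(190,230) for y in range(155,195) if d['range_z'][y,x]>0])
h=P[(P[:,2]>.075)&(P[:,2]<.12)]; w,V=np.linalg.eigh(np.cov(h[:,:2].T)); print(len(h),h.mean(0),np.percentile(h[:,2],[50,90]),np.degrees(np.arctan2(V[1,1],V[0,1])))
o=telemetry.observe(); print(o['position'])
cv2.imwrite('pics/crop2.png',cv2.resize(d['image'][150:202,183:235,::-1],(400,400),interpolation=2))
E
```

```text
92 [0.56525196 0.18508132 0.09465474] [0.09658631 0.10008733] 163.24501376588043
[ 0.47812675 -0.1482126   0.22629686]
```

View pics/crop2.png

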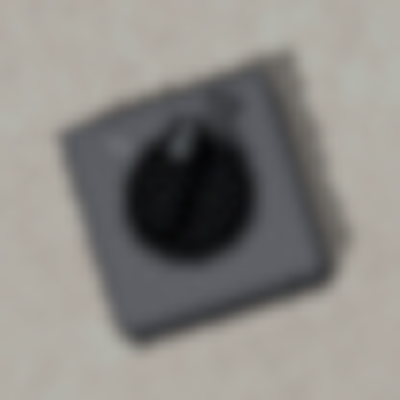

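The released knob bar measures -16.8°, which is exactly 1.2 rad turned, and its height is back to up. The crop shows the pointer turned to near the top, at about (185,140). Now the dial.

Emit:
send_rows:
  deltas:
    - [[0,0,0.04,0,0,0,1],[0,0,0.04,0,0,0,1],[0,0,0.036,0,0,0,1],[0,0,0.02,0,0,0,1],[0,0,0,0,0,0,1],[0,0,0,0,0,0,-1],[0,0,0,0,0,0,-1],[0,0,0,0,0,0,-1],[0,0,0,0,0,0,-1],[0,0,0,0,0,0,-1],[0,0,0,0,0,0,-1],[0,0,0,0,0,0,-1]]
  squeeze: 80

```text
time_s: 11.08
position: [0.4792, -0.1493, 0.0912]
tool_rot: [[0.957, 0.288, 0.003], [0.288, -0.957, -0.004], [0.001, 0.005, -1.0]]
ft_force: [0.0, -9.9, 2.2]
grip_width: 0.0129
gripper_force: 79.3
```

Emit:
send_rows:
  deltas:
    - [[0,0.002,0,0,0,0.08,-1],[0,0,0,0,0,0.12,-1],[0,0,0,0,0,0.12,-1],[0,0,0,0,0,0.12,-1],[0,0,0,0,0,0.12,-1],[0,0,0,0,0,0.12,-1],[0,0,0,0,0,0.12,-1],[0,0,0,0,0,0.12,-1],[0,0,0,0,0,0.12,-1],[0,0,0,0,0,0.12,-1],[0,0,0,0,0,0.07,-1],[0,0,0,0,0,0,-1]]

```text
time_s: 12.58
position: [0.4803, -0.1467, 0.0911]
tool_rot: [[0.592, -0.806, 0.004], [-0.806, -0.592, 0.004], [-0.001, -0.005, -1.0]]
ft_force: [7.1, 17.0, 6.9]
grip_width: 0.0126
gripper_force: 80.3
```

Emit:
send_rows:
  deltas:
    - [[0,0,0,0,0,0,-1],[0,0,0,0,0,0,-1],[0,0,0,0,0,0,-1],[0,0,0,0,0,0,-1],[0,0,0,0,0,0,-1],[0,0,0,0,0,0,-1]]

```text
time_s: 13.32
position: [0.4803, -0.1467, 0.0911]
tool_rot: [[0.592, -0.806, 0.004], [-0.806, -0.592, 0.004], [-0.001, -0.005, -1.0]]
ft_force: [7.5, 17.0, 6.7]
grip_width: 0.0121
gripper_force: 80.3
```

```bash
python3 - <<'E'
from h import *
o=telemetry.observe(); R=o['tool_rot']; print(np.degrees(np.arctan2(R[1,0],R[0,0])),o['ft_force'],o['wrist_torque'],o['q'],o['qvel'])
d=cam('scene'); cv2.imwrite('pics/crop3.png',cv2.resize(d['image'][165:250,150:350,::-1],(800,340),interpolation=2))
E
```

```text
-53.68940163464927 [ 7.54152318 16.95626409  6.67318577] [ 2.81306003 -1.50078582  0.36307171] [-30.65760735  28.09119276  95.59867228   0.35289592  56.24205424
 112.83600286] [-0.04301374  0.06445212 -0.01728433  0.07982986 -0.17722407  0.00211165]
```

View pics/crop3.png

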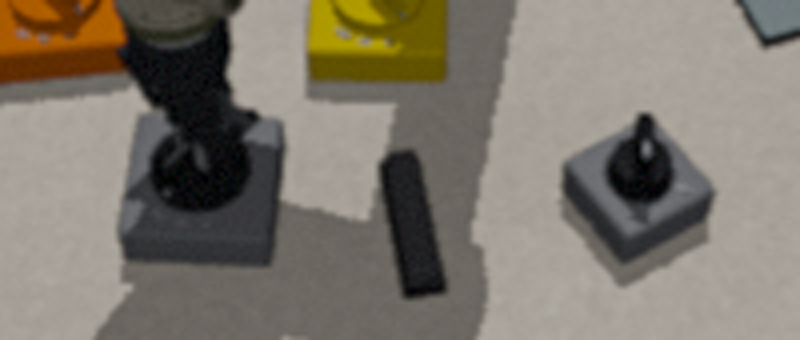

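The crop shows the gripper on the dial at (200,165), pointer end at about (168,190), and the stapler and stop knob undisturbed. The tool turned 1.23 rad with firm grip, and the wrist torque is steady, so I hand in.

```bash
python3 -c "
from rig import env
print(env.close_job())"
```

```text
the job is handed in; nothing more can be done
None
```

The job is handed in, but no verdict came back: the stop knob measured as turned to its released mark and sprung up, and the gripper is still holding the dial, turned about 1.23 rad (third click is at 1.2).

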